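# Prop open the parts canister's lid

## Task

Prop the steel canister's lid open: take the red grip of its prop rod, swing the rod up out of the black clip until its end stands under the yellow slot at the edge of the lid, and let go. Then press the lid down by its blue tab until the slot sits fully over the rod's end and the lid rests on the rod. Leave the lamp, the brush and the two trim clips where they lie.

Things in the scene. Friction and masses are not known exactly. Their poses are not given: they have to be found in the camera images.
- canister: Fixed round steel canister, 230 mm across, rim 108 mm above the countertop, on a dark plate 270 by 290 mm. Origin on the countertop under its axis; x level towards the lid's hinge (far side from the robot), y left, z up. Prop rod along its right side, pivot axis parallel to y through x -97, z 75 mm; lid hinge axis parallel to y through x 125, z 114 mm.
- prop_rod (a joint): Angle of the prop rod, a 10 mm steel rod in the plane y = -150 mm of the canister: 0 lying level in its clip, end away from the robot. Grows as it swings up; right place under the slot 0.87 rad (0.79 and up will do), end stop 0.92. The black clip is open above and does not hold it; a stiff pivot (2 to 3 N at the grip) keeps the rod where it is left. Starts at 0 to 0.04.
- lid (a joint): Opening angle of the lid: 0 shut, grows as it opens. Starts at 0.98 to 1.09 rad, clear of the swinging rod; 0.70 when it rests on the raised rod with the pin home in the slot. A stiff hinge keeps it where it is left; about 2 N at the tab moves it down.
- rod_grip (a point): Middle of the rod's red grip: a level bar 18 mm thick, 56 mm long, free all round, standing out to the right of the rod, parallel to both hinges (it may turn between the fingers as the rod swings). Axes turn with the rod: x along it from pivot to end pin, y along the bar towards the canister. The pivot axis passes x -100, y +55 mm from here; grip 75 to 79 mm above the countertop at the start.
- rod_pin (a point): The rod's end pin: steel, 10 mm thick, 32 mm long, bent level from the rod's end towards the canister. This point lies on its axis, in the plane of the lid's slot, 164 mm from the pivot axis. Axes as the grip's.
- lid_slot (a point): Where the pin's axis lies when fully home in the slot: a yellow bracket at the lid's right edge, 145 mm from the hinge axis, reaching 36 mm below the lid; the slot opens away from the lid's underside, 18 mm wide between walls flared to a 52 mm mouth, so the rod may be 5 degrees off. Axes turn with the lid: x along it towards the hinge, y left, z out of its top face.
- lid_tab (a point): Centre of the top face of the lid's blue tab, 60 mm wide, 6 mm thick, at the lid's edge opposite the hinge, towards the robot; it ends 17 to 18 mm beyond this point, the round lid begins 17 mm before it. Axes as the slot's; the hinge axis passes x +262, z -3 mm from here. Shut fingertips can press it from above, following its arc.
- lamp: Bystander: handheld inspection lamp lying on the countertop, orange handle and black head with a small toggle switch, 210 by 40 by 37 mm. Origin under its middle.
- brush: Bystander: white silicone brush lying flat, 165 by 34 by 22 mm. Origin under its middle.
- clip0: Bystander: black plastic trim clip standing on its round head, 24 mm across, 22 mm high. Origin under its middle.
- clip1: Bystander: another such trim clip.

How it is judged:
On the way:
1. the rod is swung up with its end pin more than 160 mm above the countertop, the lid still clear of it (height (world z) of rod_pin above 0.16 m and distance between rod_pin and lid_slot above 0.02 m), for 0.2 s.
At the end, for the whole second after the job is handed in: The rod stands up with its end pin home in the lid's slot (pin within 10 mm of its seat, more than 160 mm above the countertop), so that the rod holds the lid open, and nothing is touched (distance between rod_pin and lid_slot below 0.01 m and height (world z) of rod_pin above 0.16 m).
It fails at once if a bystander (lamp, brush or trim clip) is moved more than 30 mm (distance of any of lamp, brush, clip0, clip1 from where it was at the start of the episode above 0.03 m).
It also fails if it takes over 51 s, if anything falls off the work surface, if the arm or the gripper's body presses on something with over 40 N, if the wrist force passes 120 N, or if a joint passes its speed limit or range.

## Robot

A 6-joint arm with a two-finger parallel gripper is mounted at the origin on the work surface. World frame = base frame: x ahead of the robot, y to its left, z up, the work surface at z = 0. Lengths are in m, angles in rad, forces in N, time in s.
With the tool pointing down it reaches from about 0.35 to 0.775 m from the base axis. Payload 7.3 kg.
Tool frame: the origin (TCP) lies midway between the tips of the shut fingers; the grasp point (between the pads) lies grasp_offset behind it (grasp_offset is the distance from the TCP to the grasp point, in m); z points along the fingers, y is the line along which they close (so a half turn about z gives the same grasp; the last joint's range is limited). The gripper opens to 92 mm and grips with 3 to 60 N. Pads are 19 mm wide; open, the fingers measure 130 mm over their backs; the gripper's body (75 mm by 190 mm) begins 47 mm behind the grasp point.
Start: joints at [-1.385, 0.342, 1.524, -0, 1.275, -0.146], TCP at [0.171, -0.496, 0.227] pointing down, gripper open.
Joint ranges: [-2.53, 2.53], [-0.77, 2.02], [0.04, 2.7], [-1, 4.14], [0.28, 2.66], [-3.11, 3.11]. Speed limits (rad/s): [2.57, 2.57, 3.14, 3.14, 3.14, 3.14].

## Interface

Orientations are given as [roll, pitch, yaw] about the fixed x, y, z axes, in that order (R = Rz(yaw) Ry(pitch) Rx(roll)).
In Python, from cell import * gives the robot as it stands.
- The arm moves only by the tool step_arm, never from a script. Its argument "plan" is a list of rows, each a list of 5 numbers: the closure, from -1 (fully open) to 1 (shut), then the shift along the tool's x, y, z in m, then the turn about the tool's z in rad. In form: [[hand, x, y, z, twist], ...]. A call has 1 to 20 rows; each row is the pose to reach, as a shift and turn from the pose commanded when the call began, along the tool's axes at that moment; what a row does not reach only later rows make up. A row lasts 1/8 s, in which the tool goes at most 62.5 mm and 10.7 degrees, less where a joint would pass 70% of its speed; a pose out of reach is approached as far as the arm can. A call with a gripper value outside its range is refused whole. The fingers move at their own pace and stop on an object; "grip_force" is the grip in N (left out, the last holds). Time passes only in rows, so rows that repeat a pose let the fingers close. It gives the time, the measured TCP pose, the force, the opening and the grip force at its end, in the units of the state.
- observe(): the state, without advancing time (a new reading comes with each control period).
- read_camera(name): name is "side" or "top" or "wrist"; returns a dict with "img" (420x560x3 uint8, red, green, blue), "range_z" (420x560 float32, m along the optical axis (not along the pixel's ray), 0 where there is no reading), "fx", "fy", "cx", "cy" (pixels), "k1" (the pictures are not rectified: a ray, as slopes to the right and down, at radius r is drawn at 1 + k1 r^2 times it, then the intrinsics apply), "R" (3x3) and "t" (3): a world point X has camera coordinates R X + t; the wrist camera has in their place "T_tool_cam" (4x4, takes a point from camera to tool coordinates, whose origin is the TCP and whose axes are the flange's). Camera axes: x right, y down, z forward; pixel columns grow to the right and rows downward; lengths in m; the calibration is good to about 2 mm. A picture is of the moment at which its call begins: read the wrist's pose just before it.
- hand_in(): hands the job in; it is judged then, once.
The state is a dict: "time": time; "qpos": joint angles; "qvel": joint speeds; "joint_efforts": joint torques, N m; "tool_pos": TCP position; "tool_rot": TCP orientation; "contact_force": force on the tool from outside, world axes, zero at the start; "torque": the same for the moment, N m; "opening": finger opening in m; "grip_force": force on a finger pad.
Only numpy, scipy, OpenCV 4.12 (cv2) and the standard library are available. Lean on these libraries where they do the work, as an engineer would, in place of code of your own. Each camera call takes 0.05 s, during which the arm holds its last target. There are 200 camera calls.

## Working session

There is one attempt and no reset: what is moved stays moved. The work goes in short steps, Python scripts to look and compute and a tool call to move; the robot and the scene stay as the last step left them, time stands still between calls to the robot, and variables do not carry over. Pictures are saved under pics/ and viewed, at most 10 in all, crops included, and the job is handed in when it is done.

Besides the shell and the picture viewer there is one more tool, called after "Call:" as name(argument=value, ...) on one line, values as JSON. step_arm: Moves the arm, as the interface text tells. Its arguments: {"type":"object","properties":{"plan":{"type":"array","items":{"type":"array","items":{"type":"number"}}},"grip_force":{"type":"number"}},"required":["plan"]}

```bash
mkdir -p pics; cat > h.py <<'E'
from cell import *
import numpy as np, cv2
from scipy.spatial.transform import Rotation as Ro
def cam(n):
    s=observe(); c=read_camera(n); c['K']=np.array([[c['fx'],0,c['cx']],[0,c['fy'],c['cy']],[0,0,1.]])
    c['D']=np.array([c['k1'],0,0,0.])
    if n=='wrist':
        T=np.eye(4);T[:3,:3]=Ro.from_euler('xyz',s['tool_rot']).as_matrix();T[:3,3]=s['tool_pos']
        W=np.linalg.inv(T@c['T_tool_cam']); c['R']=W[:3,:3];c['t']=W[:3,3]
    c['R']=np.array(c['R']);c['t']=np.array(c['t']); return c
def pts(c,uv):
    uv=np.array(uv,float).reshape(-1,2)
    n=cv2.undistortPoints(uv.reshape(-1,1,2),c['K'],c['D']).reshape(-1,2)
    z=c['range_z'][uv[:,1].round().astype(int),uv[:,0].round().astype(int)].astype(float)
    P=np.c_[n*z[:,None],z]
    return (P-c['t'])@c['R']
def cloud(c):
    v,u=np.mgrid[:420,:560]; return pts(c,np.c_[u.ravel(),v.ravel()]).reshape(420,560,3)
def save(c,f): cv2.imwrite(f,c['img'][:,:,::-1])
def masks(c):
    h=cv2.cvtColor(c['img'],cv2.COLOR_RGB2HSV);H,S,V=[h[...,i].astype(int) for i in range(3)]
    g=(S>130)&(V>70)&(c['range_z']>0)
    return dict(red=g&((H<7)|(H>173)),yellow=g&(H>20)&(H<35),blue=g&(H>95)&(H<130))
E
python3 - <<'E'
from h import *
s=observe();print(s['time'],s['tool_rot'],s['opening'],s['contact_force'])
for n in('side','top'):
    c=cam(n);save(c,f'pics/{n}0.png');P=cloud(c)
    for k,m in masks(c).items():
        q,l,st,ce=cv2.connectedComponentsWithStats(m.astype('uint8'))
        for i in range(1,q):
            if st[i,4]>25: 
                p=P[l==i]; print(n,k,st[i],np.median(p,0).round(4),np.percentile(p,5,0).round(3),np.percentile(p,95,0).round(3))
E
```

```text
0.0 [-3.14003466e+00 -2.28267494e-04  3.31784567e-01] 0.09197186128579662 [0.34274011 0.23309578 0.32499012]
side red [388 120  24  36 666] [ 0.1904 -0.6906  0.0603] [ 0.154 -0.722  0.008] [ 0.223 -0.683  0.117]
side red [251 201   8  15  86] [ 0.6075 -0.1517  0.0842] [ 0.598 -0.286  0.002] [ 0.631 -0.129  0.087]
side yellow [223 163   8  14  28] [ 0.6446 -0.066   0.2488] [ 0.639 -0.08   0.234] [ 0.654 -0.049  0.257]
side blue [240 143  12  27 136] [0.5627 0.0561 0.3509] [ 0.554 -0.146  0.248] [0.615 0.074 0.36 ]
side blue [ 13 408  36  12 244] [0.8718 0.5063 0.0611] [0.841 0.497 0.058] [0.89  0.518 0.063]
top red [291 183  26  13 234] [ 0.6068 -0.1572  0.0817] [ 0.597 -0.183 -0.002] [ 0.627 -0.132  0.087]
top red [542 357  18  19 232] [ 0.2036 -0.6968  0.0297] [ 0.188 -0.715  0.008] [ 0.219 -0.689  0.065]
top yellow [248 154  25  24 265] [ 0.6285 -0.0757  0.2464] [ 0.603 -0.086  0.011] [ 0.655 -0.056  0.255]
top blue [   0   75   42   65 2226] [0.8263 0.5208 0.059 ] [0.76  0.495 0.018] [0.887 0.56  0.064]
top blue [178 180  34  14 254] [0.5617 0.0439 0.3534] [0.553 0.018 0.335] [0.574 0.07  0.36 ]
```

```bash
python3 -c "
import cell;print([k for k in dir(cell) if k[0]!='_'])"
```

```text
['IKError', 'grasp_offset', 'hand_in', 'observe', 'read_camera']
```

View pics/top0.png

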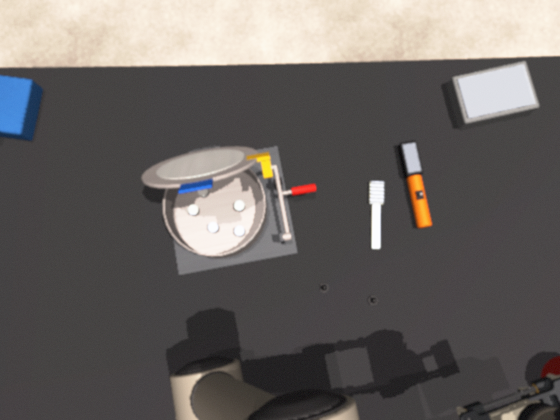

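View pics/side0.png

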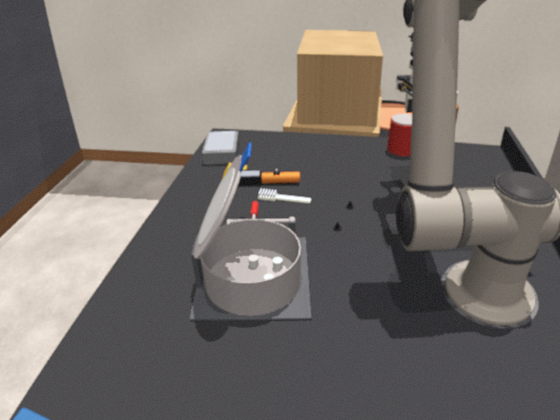

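The top view shows the canister at about (215,208), the rod from its pivot at (287,237) to its end at (275,165), and the red grip around (303,189). The yellow slot is at (263,165) and the blue tab at (196,188). The bystanders are well off to the right. The side view shows the lid open and the rod lying level.

Next I'll fit the canister frame.

```bash
cat >> h.py <<'E'
def plane_uv(c,uv,z):
    n=cv2.undistortPoints(np.array(uv,float).reshape(-1,1,2),c['K'],c['D']).reshape(-1,2)
    d=np.c_[n,np.ones(len(n))]@c['R']; o=-c['R'].T@c['t']
    return o+d*((z-o[2])/d[:,2])[:,None]
E
python3 - <<'E'
from h import *
from scipy.optimize import least_squares
c=cam('top');P=cloud(c);o=-c['R'].T@c['t'];print('cam',o)
X=P.reshape(-1,3);m=(abs(X[:,2]-.107)<.006)&(abs(X[:,0]-.56)<.16)&(abs(X[:,1]-.03)<.16)
R=X[m];f=least_squares(lambda p:np.hypot(R[:,0]-p[0],R[:,1]-p[1])-p[2],[.56,.03,.115],loss='soft_l1',f_scale=.003);print('rim',m.sum(),f.x)
mk=masks(c)['red'];mk[:,330:]=0;v,u=np.nonzero(mk)
G=plane_uv(c,np.c_[u,v],.077);g=G.mean(0);w,V=np.linalg.eigh(np.cov(G[:,:2].T));print('grip',g,V[:,1],w**.5, np.ptp(G,0))
q=plane_uv(c,[[287,237],[275,167]],.075);print(q, 'rod yaw',np.arctan2(*(q[1]-q[0])[[1,0]]))
E
python3 - <<'E'
from h import *
# plate orientation: gray plate in top view
c=cam('top');P=cloud(c);im=c['img'].astype(int)
g=im.mean(2);print(g[255:275:3,180:300:12].round())
s=cam('side');mk=masks(s)['red'];mk[:,330:]=0;v,u=np.nonzero(mk)
a=plane_uv(s,[[u.mean(),v.mean()]],.077);print('side grip @.077',a,u.mean(),v.mean())
t=c;mk=masks(t)['red'];mk[:,330:]=0;v2,u2=np.nonzero(mk)
def ray(c,u,v):
    a=plane_uv(c,[[u,v]],0)[0];b=plane_uv(c,[[u,v]],.3)[0];return a,(b-a)/np.linalg.norm(b-a)
def tri(r1,r2):
    A=np.zeros((3,3));b=np.zeros(3)
    for p,d in(r1,r2):
        M=np.eye(3)-np.outer(d,d);A+=M;b+=M@p
    return np.linalg.solve(A,b)
print('tri grip',tri(ray(s,u.mean(),v.mean()),ray(t,u2.mean(),v2.mean())))
E
```

```text
cam [ 0.38762029 -0.11526641  1.22177561]
rim 352 [0.56983455 0.04444306 0.11275804]
grip [ 0.60565913 -0.15713061  0.077     ] [-0.17658191  0.98428595] [0.00629849 0.0166788 ] [0.02760535 0.05773304 0.        ]
[[ 0.49568947 -0.11721513  0.075     ]
 [ 0.65944761 -0.09202175  0.075     ]] rod yaw 0.1526482341821791
[[127. 126. 162. 191.  94. 119. 131. 133. 130.  80.]
 [127. 128. 127. 103. 119. 136. 132. 118.  73.  68.]
 [128. 126. 128. 128. 134. 132.  98.  67.  69.  72.]
 [126. 127. 126. 127. 125.  80.  69.  69.  69.  69.]
 [127. 126. 125. 115.  73.  68.  70.  66.  68.  67.]
 [122. 126.  95.  70.  69.  69.  67.  69.  70.  70.]
 [124.  76.  68.  70.  71.  69.  68.  69.  69.  68.]]
side grip @.077 [[ 0.60983469 -0.1637464   0.077     ]] 254.20224719101122 207.47191011235955
tri grip [ 0.60644079 -0.156731    0.08168117]
```

Call:
step_arm(plan=[[-1,0.521,-0.171,0,-1.4],[-1,0.521,-0.171,0,-1.4],[-1,0.521,-0.171,0,-1.4],[-1,0.521,-0.171,0,-1.4],[-1,0.521,-0.171,0,-1.4],[-1,0.521,-0.171,0,-1.4],[-1,0.521,-0.171,0,-1.4],[-1,0.521,-0.171,0,-1.4],[-1,0.521,-0.171,0,-1.4],[-1,0.521,-0.171,0,-1.4],[-1,0.521,-0.171,0,-1.4],[-1,0.521,-0.171,0,-1.4]], grip_force=25)

```text
time: 1.75
tool_pos: [0.6071, -0.166, 0.2269]
tool_rot: [-3.141, 0.0, 1.73]
contact_force: [0.0, 0.5, 0.6]
opening: 0.0921
grip_force: 0.0
```

```bash
python3 - <<'E'
from h import *
s=observe();print(s['time'],s['tool_pos'],s['tool_rot'],grasp_offset)
c=cam('wrist');save(c,'pics/w1.png');P=cloud(c)
for k,m in masks(c).items():
    q,l,st,ce=cv2.connectedComponentsWithStats(m.astype('uint8'))
    for i in range(1,q):
        if st[i,4]>40:
            p=P[l==i]; print(k,st[i],np.median(p,0).round(4),np.percentile(p,3,0).round(3),np.percentile(p,97,0).round(3))
            if k=='red': 
                w,V=np.linalg.eigh(np.cov(p[:,:2].T));print(V[:,1],plane_uv(c,[ce[i]],.077))
E
```

```text
1.75 [ 0.60710071 -0.16602019  0.22687817] [-3.14130921e+00  2.16871477e-04  1.73024118e+00] 0.0188
red [ 274  161   19   59 1060] [ 0.6062 -0.1555  0.0838] [ 0.596 -0.184  0.001] [ 0.617 -0.129  0.086]
[-0.13148009  0.99131881] [[ 0.60634176 -0.15615154  0.077     ]]
yellow [ 296    0  127  124 6799] [ 0.6299 -0.0749  0.2467] [ 0.601 -0.087  0.235] [ 0.649 -0.044  0.256]
yellow [ 98 287   7  16  42] [ 0.5547 -0.1415  0.3123] [ 0.554 -0.143  0.31 ] [ 0.555 -0.14   0.314]
```

View pics/w1.png

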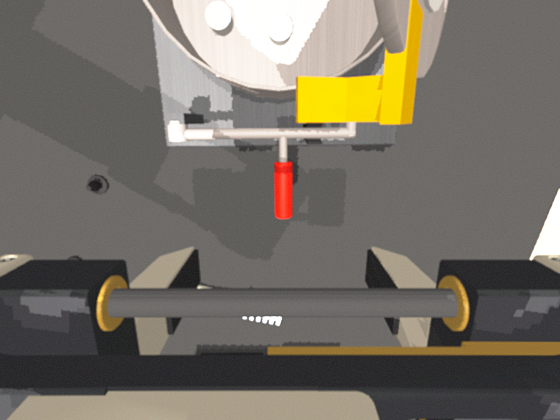

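```bash
python3 - <<'E'
from h import *
c=cam('wrist');print(np.array(c['T_tool_cam']).round(3)); P=cloud(c); o=-c['R'].T@c['t'];print(o)
C=np.array([.570,.0444,0]);a=.165;B=np.array([[np.cos(a),np.sin(a),0],[-np.sin(a),np.cos(a),0],[0,0,1]])
m=masks(c)['yellow'];m[:,:290]=0;y=(P[m]-C)@B.T
print('cam in can',B@(o-C),'tcp',B@(observe()['tool_pos']-C))
print(np.percentile(y,[2,50,98],axis=0).round(3))
# outer point of pin and rod end in canister frame
for uv in([178,131],[345,132],[351,127]): print(uv,(pts(c,[uv])-C)@B.T)
E
```

```text
[[-0.    -0.959 -0.283  0.077]
 [ 1.    -0.001  0.    -0.   ]
 [-0.001 -0.283  0.959 -0.159]
 [ 0.     0.     0.     1.   ]]
[ 0.59495165 -0.09022148  0.38566871]
cam in can [ 0.00250087 -0.13689147  0.38566871] tcp [ 0.00218481 -0.213686    0.22706333]
[[ 0.01  -0.138  0.234]
 [ 0.04  -0.126  0.247]
 [ 0.062 -0.097  0.256]]
[178, 131] [[-0.09439049 -0.14627652  0.08370976]]
[345, 132] [[ 0.06114495 -0.14812794  0.08269925]]
[351, 127] [[ 0.06643863 -0.14365502  0.08295694]]
```

The wrist view shows the grip at (283,190), the rod level from (178,131) to (351,130), and the slot bracket above it near (350,95). The camera sits on the canister side and would come down on the bracket, so I'll turn the tool half round first.

Call:
step_arm(plan=[[-1,0,0,0,3.136],[-1,0,0,0,3.136],[-1,0,0,0,3.136],[-1,0,0,0,3.136],[-1,0,0,0,3.136],[-1,0,0,0,3.136],[-1,0,0,0,3.136],[-1,0,0,0,3.136],[-1,0,0,0,3.136],[-1,0,0,0,3.136],[-1,0,0,0,3.136],[-1,0,0,0,3.136],[-1,0,0,0,3.136],[-1,0,0,0,3.136],[-1,0,0,0,3.136],[-1,0,0,0,3.136],[-1,0,0,0,3.136],[-1,0,0,0,3.136],[-1,0,0,0,3.136]])

```text
time: 4.22
tool_pos: [0.6077, -0.1654, 0.2269]
tool_rot: [-3.141, -0.0, -1.402]
contact_force: [-0.1, -0.3, -0.9]
opening: 0.0916
grip_force: 0.0
```

Call:
step_arm(plan=[[-1,0,0,0.06,0],[-1,0,0,0.11,0],[-1,0,0,0.14,0],[-1,0,0,0.16,0],[-1,0,0,0.169,0],[-1,0,0,0.169,0],[1,0,0,0.169,0],[1,0,0,0.169,0],[1,0,0,0.169,0],[1,0,0,0.169,0],[1,0,0,0.169,0],[1,0,0,0.169,0],[1,0,0,0.169,0]], grip_force=20)

```text
time: 5.85
tool_pos: [0.6079, -0.165, 0.0577]
tool_rot: [3.142, -0.0, -1.404]
contact_force: [-0.2, -0.6, -0.8]
opening: 0.0263
grip_force: 0.0
```

Call:
step_arm(plan=[[1,0,0,0,0],[1,0,0,0,0],[1,0,0,0,0],[1,0,0,0,0]])

```text
time: 6.35
tool_pos: [0.6077, -0.165, 0.0577]
tool_rot: [3.141, 0.0, -1.404]
contact_force: [-1.7, -0.3, 0.5]
opening: 0.0174
grip_force: 20.0
```

Call:
step_arm(plan=[[1,0,0.0006,-0.0095,0],[1,0,0.0024,-0.0203,0],[1,0,0.0054,-0.0309,0],[1,0,0.0095,-0.0411,0],[1,0,0.0147,-0.0508,0],[1,0,0.021,-0.0598,0],[1,0,0.0282,-0.0681,0],[1,0,0.0355,-0.0749,0],[1,0,0.0363,-0.0756,0],[1,0,0.0363,-0.0756,0],[1,0,0.0363,-0.0756,0],[1,0,0.0363,-0.0756,0]])

```text
time: 7.85
tool_pos: [0.5757, -0.1708, 0.1374]
tool_rot: [-3.131, -0.004, -1.404]
contact_force: [8.6, 3.8, 9.0]
opening: 0.0173
grip_force: 20.0
```

```bash
python3 - <<'E'
from h import *
s=cam('side');cv2.imwrite('pics/s2.png',cv2.resize(s['img'][120:330,170:350,::-1],None,fx=2.8,fy=2.8,interpolation=2))
t=cam('top');P=cloud(t)
for c in(s,t):
    P=cloud(c)
    for k,m in masks(c).items():
        m[:,330:]=0;m[320:]=0; m[:,:100]=0
        if m.sum()>15: print(k,m.sum(),np.median(P[m],0),np.percentile(P[m],90,0))
E
```

```text
red 79 [ 0.57486498 -0.155899    0.15732393] [ 0.5836221  -0.1360653   0.15987792]
yellow 28 [ 0.64170319 -0.06903311  0.24777194] [ 0.64926162 -0.05068083  0.25446043]
blue 123 [0.56277411 0.06067479 0.35077364] [0.57193716 0.07419257 0.35928262]
red 32 [ 0.57084605 -0.13772592  0.15832646] [ 0.57801018 -0.13551513  0.22532659]
yellow 185 [ 0.62911892 -0.07560336  0.24629005] [ 0.64168039 -0.06228703  0.25403828]
blue 255 [0.56155075 0.04420082 0.35424403] [0.57140406 0.06671892 0.35856215]
```

View pics/s2.png

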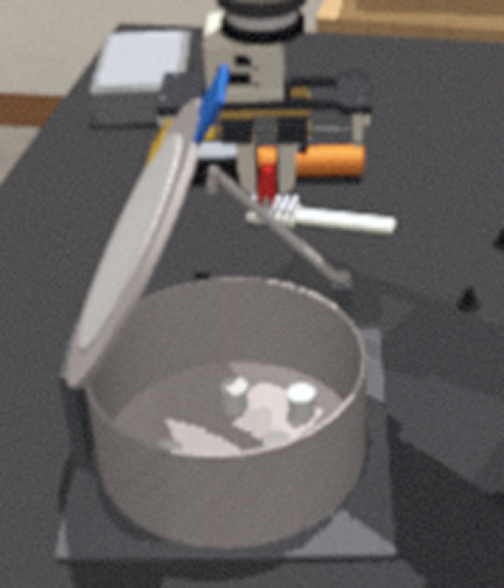

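The side crop shows the rod raised: its pivot is at about (345,278), its end at (213,178), with the grip in the fingers at (266,180). The lid is still clear. I'll let it settle and check the rod's angle.

Call:
step_arm(plan=[[1,0,0,0,0],[1,0,0,0,0]])

```text
time: 8.2
tool_pos: [0.5757, -0.1708, 0.1374]
tool_rot: [-3.131, -0.003, -1.404]
contact_force: [8.4, 4.1, 8.4]
opening: 0.0175
grip_force: 20.0
```

```bash
python3 - <<'E'
from h import *
s=cam('side');c=s
C=np.array([.570,.0444,0]);a=.165;B=np.array([[np.cos(a),np.sin(a),0],[-np.sin(a),np.cos(a),0],[0,0,1]])
# project rod-plane y=-.15 points for different angles; intersect pixel rays with the plane
def onplane(c,uv,y0):
    A=plane_uv(c,uv,0);D=plane_uv(c,uv,.3)
    A=(A-C)@B.T;D=(D-C)@B.T;l=(y0-A[:,1])/(D[:,1]-A[:,1]);return A+(D-A)*l[:,None]
uv=np.array([[340,272],[243,205],[222,185],[213,172]])/2.8+[170,120]
print(onplane(s,uv,-.15).round(4))
for th in(.78,.83,.87,.92):
    X=np.array([[-.097+.164*np.cos(th),-.15,.075+.164*np.sin(th)],[-.097,-.15,.075]])@B+C
    p=cv2.projectPoints(X,cv2.Rodrigues(c['R'])[0],c['t'],c['K'],c['D'])[0].reshape(-1,2);print(th,((p-[170,120])*2.8).round(1).tolist())
P=cloud(s);m=masks(s)['red'];m[:,330:]=0;print(((P[m]-C)@B.T)[:60:4].round(3))
E
```

```text
[[-0.0955 -0.15    0.0865]
 [-0.0093 -0.15    0.1611]
 [ 0.0082 -0.15    0.1822]
 [ 0.0153 -0.15    0.1957]]
0.78 [[208.6, 177.3], [341.7, 282.1]]
0.83 [[214.9, 171.6], [341.7, 282.1]]
0.87 [[220.2, 167.3], [341.7, 282.1]]
0.92 [[227.1, 162.1], [341.7, 282.1]]
[[-0.022 -0.229  0.156]
 [-0.032 -0.227  0.157]
 [-0.025 -0.216  0.161]
 [-0.035 -0.226  0.154]
 [-0.028 -0.214  0.159]
 [-0.019 -0.216  0.155]
 [-0.031 -0.206  0.16 ]
 [-0.023 -0.205  0.158]
 [-0.033 -0.209  0.155]
 [-0.026 -0.198  0.159]
 [-0.035 -0.207  0.154]
 [-0.028 -0.195  0.158]
 [-0.02  -0.194  0.155]
 [-0.031 -0.189  0.158]
 [-0.024 -0.183  0.159]]
```

The force is purely radial, because my arc was slightly too small, and the rod is at about 0.82–0.83. I'll move it up a little further and relieve the radial load.

Call:
step_arm(plan=[[1,0,0.0005,-0.003,0],[1,0,0.001,-0.006,0],[1,0,0.001,-0.006,0],[1,0,0.001,-0.006,0]])

```text
time: 8.75
tool_pos: [0.5723, -0.1712, 0.141]
tool_rot: [-3.138, -0.001, -1.404]
contact_force: [4.7, 1.9, 6.5]
opening: 0.0172
grip_force: 20.0
```

```bash
python3 - <<'E'
from h import *
s=cam('side');cv2.imwrite('pics/s3.png',cv2.resize(s['img'][165:235,210:310,::-1],None,fx=6,fy=6,interpolation=2))
c=s;C=np.array([.570,.0444,0]);a=.165;B=np.array([[np.cos(a),np.sin(a),0],[-np.sin(a),np.cos(a),0],[0,0,1]])
for th in(.78,.83,.87,.92):
    X=np.array([[-.097+.164*np.cos(th),-.15,.075+.164*np.sin(th)],[-.097,-.15,.075]])@B+C
    p=cv2.projectPoints(X,cv2.Rodrigues(c['R'])[0],c['t'],c['K'],c['D'])[0].reshape(-1,2);print(th,((p-[210,165])*6).round(1).tolist())
E
```

```text
0.78 [[206.9, 109.9], [492.3, 334.5]]
0.83 [[220.4, 97.7], [492.3, 334.5]]
0.87 [[231.8, 88.4], [492.3, 334.5]]
0.92 [[246.7, 77.3], [492.3, 334.5]]
```

View pics/s3.png

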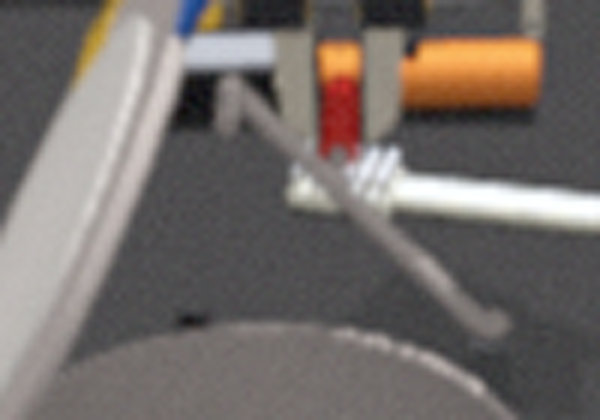

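The crop shows the rod's elbow at (235,83), which matches an angle of about 0.88, with the lid clear. I'll let go, move outward, then go up and turn.

Call:
step_arm(plan=[[-0.2,0,0,0,0],[-0.2,0,0,0,0],[-0.2,0,0,0,0],[-0.2,0,0,0,0],[-0.2,0.04,0,0,0],[-0.2,0.09,0,0,0],[0,0.09,0,-0.06,-0.18],[1,0.09,0,-0.12,-0.36],[1,0.09,0,-0.18,-0.54],[1,0.09,0,-0.24,-0.72],[1,0.09,0,-0.3,-0.9],[1,0.09,0,-0.3,-1.08],[1,0.09,0,-0.3,-1.26],[1,0.09,0,-0.3,-1.44],[1,0.09,0,-0.3,-1.57],[1,0.09,0,-0.3,-1.57],[1,0.09,0,-0.3,-1.57]])

```text
time: 10.92
tool_pos: [0.586, -0.26, 0.4392]
tool_rot: [-3.142, 0.0, 0.163]
contact_force: [-0.1, 0.5, -0.4]
opening: 0.0005
grip_force: 0.0
```

```bash
python3 - <<'E'
from h import *
c=cam('side');print(observe()['contact_force'],observe()['opening'])
C=np.array([.570,.0444,0]);a=.165;B=np.array([[np.cos(a),np.sin(a),0],[-np.sin(a),np.cos(a),0],[0,0,1]])
im=cv2.resize(c['img'][135:275,180:320,::-1],None,fx=4,fy=4,interpolation=2)
def proj(X): 
    return (cv2.projectPoints(np.array(X)@B+C,cv2.Rodrigues(c['R'])[0],c['t'],c['K'],c['D'])[0].reshape(-1,2)-[180,135])*4
for th,col in((.79,(0,0,255)),(.87,(0,255,0))):
    p=proj([[-.097+.164*np.cos(th),-.15,.075+.164*np.sin(th)],[-.097,-.15,.075]]).astype(int);cv2.line(im,p[0].tolist(),p[1].tolist(),col,1)
for th in(.98,1.03,1.08): # tab end corners in blue mask
    print(th,(proj([[.125-r*np.cos(th)+.003*np.sin(th),y,.114+r*np.sin(th)+.003*np.cos(th)] for r in(.262,.2795) for y in(-.03,.03)])/4+[180,135]).round(1).tolist())
v,u=np.nonzero(masks(c)['blue'][:300]);print('blue',u.min(),u.max(),v.min(),v.max(),u.mean(),v.mean())
cv2.imwrite('pics/s4.png',im)
W=np.array([.042,0,.43])@B+C;print('approach',W, W-observe()['tool_pos'])
E
```

```text
[ 0.48502874  0.06110631 -0.81780362] 0.0004556140711254186
0.98 [[254.1, 153.0], [252.3, 166.9], [258.5, 146.5], [257.0, 160.2]]
1.03 [[248.5, 150.0], [246.4, 163.9], [252.5, 143.3], [250.6, 156.8]]
1.08 [[242.7, 147.4], [240.3, 161.1], [246.3, 140.4], [244.0, 153.8]]
blue 240 251 143 169 246.0 154.91304347826087
approach [0.61142957 0.0512986  0.43      ] [ 0.02540715  0.31123753 -0.00923683]
```

View pics/s4.png

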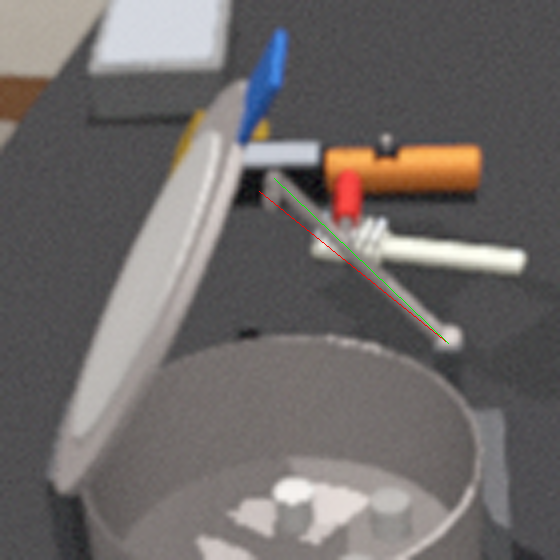

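The rod stays on the 0.87 line after release, with its end at about (275,178). The lid is at about 1.04 rad. Next I'll put the shut fingertips behind the tab.

Call:
step_arm(plan=[[1,0.0755,-0.303,0,0],[1,0.0755,-0.303,0,0],[1,0.0755,-0.303,0,0],[1,0.0755,-0.303,0,0],[1,0.0755,-0.303,0,0],[1,0.0755,-0.303,0,0],[1,0.0755,-0.303,0.04,0],[1,0.0755,-0.303,0.08,0],[1,0.0755,-0.303,0.097,0],[1,0.0755,-0.303,0.097,0]])

```text
time: 12.22
tool_pos: [0.61, 0.0503, 0.341]
tool_rot: [-3.141, 0.003, 0.164]
contact_force: [-0.8, -0.2, 0.4]
opening: 0.0002
grip_force: 0.0
```

Call:
step_arm(plan=[[1,-0.018,0,0,0],[1,-0.0355,0,0,0],[1,-0.042,0,0.004,0],[1,-0.0489,0,0.0077,0],[1,-0.055,0,0.012,0],[1,-0.0618,0,0.0167,0],[1,-0.068,0,0.0215,0],[1,-0.0742,0,0.0265,0],[1,-0.08,0,0.0315,0],[1,-0.0859,0,0.0369,0],[1,-0.0952,0,0.0462,0],[1,-0.0952,0,0.0462,0]])

```text
time: 13.72
tool_pos: [0.5156, 0.0358, 0.2954]
tool_rot: [-3.141, 0.002, 0.166]
contact_force: [0.3, 0.5, -0.8]
opening: 0.0007
grip_force: 0.0
```

```bash
python3 - <<'E'
from h import *
c=cam('side');t=cam('top')
a=cv2.resize(c['img'][135:275,180:320,::-1],(400,400),interpolation=2);b=cv2.resize(t['img'][130:250,190:310,::-1],(400,400),interpolation=2)
cv2.imwrite('pics/s5.png',np.hstack([a,b]))
E
```

```text
(no output)
```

View pics/s5.png

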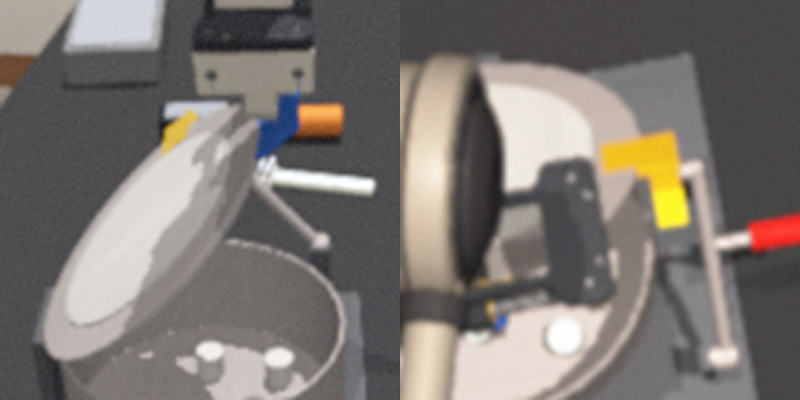

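The lid has come down to roughly 0.78. In the right-hand half, the yellow bracket at (665,195) is coming over the pin at (690,170). I'll continue gently.

Call:
step_arm(plan=[[1,-0.0044,0,0.0048,0],[1,-0.0088,0,0.0097,0],[1,-0.0088,0,0.0097,0]])

```text
time: 14.2
tool_pos: [0.5075, 0.0342, 0.286]
tool_rot: [-3.141, 0.001, 0.166]
contact_force: [0.5, -0.3, 0.1]
opening: 0.0003
grip_force: 0.0
```

Call:
step_arm(plan=[[1,-0.0025,0,0.003,0],[1,-0.0025,0,0.003,0]])

```text
time: 14.45
tool_pos: [0.5063, 0.034, 0.2843]
tool_rot: [3.141, -0.003, 0.166]
contact_force: [2.1, 0.8, 3.6]
opening: 0.0003
grip_force: 2.4
```

Call:
step_arm(plan=[[1,-0.003,0,0.004,0],[1,-0.003,0,0.004,0],[1,-0.003,0,0.004,0]])

```text
time: 14.82
tool_pos: [0.5056, 0.0338, 0.2832]
tool_rot: [3.14, -0.011, 0.166]
contact_force: [4.8, 3.2, 16.7]
opening: 0.0
grip_force: 8.4
```

```bash
python3 - <<'E'
from h import *
C=np.array([.570,.0444,0]);a=.165;B=np.array([[np.cos(a),np.sin(a),0],[-np.sin(a),np.cos(a),0],[0,0,1]])
for n in('side','top'):
    c=cam(n);P=cloud(c);m=masks(c)['yellow'];m[:,330:]=0;m[300:]=0
    q=(P[m]-C)@B.T;q=q[(q[:,1]<-.09)&(q[:,1]>-.15)];print(n,len(q),np.percentile(q,[5,50,95],axis=0).round(4))
    b=masks(c)['blue'];b[:,:100]=0;q=(P[b]-C)@B.T;print(' blue',len(q),np.median(q,0).round(4) if len(q) else '')
    L=(P.reshape(-1,3)-C)@B.T; k=(abs(L[:,1])<.09)&(L[:,0]>-.06)&(L[:,0]<.1)&(L[:,2]>.13)&(L[:,2]<.3)
    r=L[k]; th=np.arctan2(r[:,2]-.114,.125-r[:,0]);print(' lid ang pct',np.percentile(th,[5,25,50,75,95]).round(3))
c=cam('side');t=cam('top')
x=cv2.resize(c['img'][135:275,180:320,::-1],(400,400),interpolation=2);y=cv2.resize(t['img'][130:250,190:310,::-1],(400,400),interpolation=2)
cv2.imwrite('pics/s6.png',np.hstack([x,y]))
E
```

```text
side 75 [[ 0.0053 -0.136   0.2035]
 [ 0.0175 -0.118   0.2125]
 [ 0.0277 -0.1004  0.2201]]
 blue 145 [-0.0752  0.0197  0.2874]
 lid ang pct [0.716 0.731 0.747 0.774 0.832]
top 369 [[-0.0262 -0.1369  0.196 ]
 [ 0.0051 -0.1245  0.2073]
 [ 0.0246 -0.0983  0.2194]]
 blue 4 [-0.063  -0.025   0.2766]
 lid ang pct [0.708 0.728 0.746 0.772 0.825]
```

View pics/s6.png

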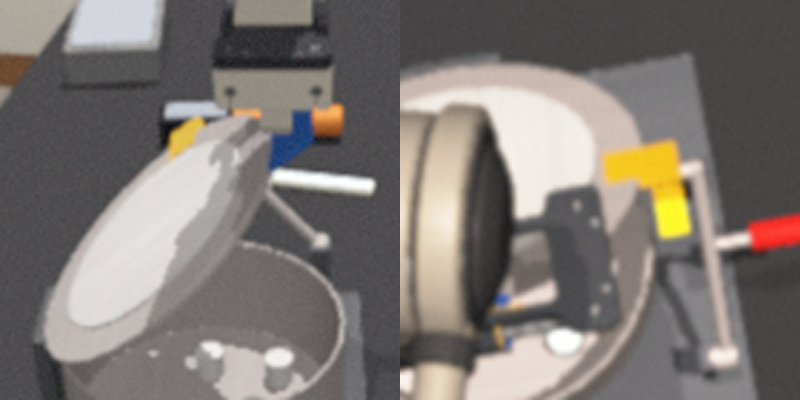

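The lid has stopped hard, with the force rising to 17 N. The tab contact point corresponds to about 0.70 rad, and the bracket at (672,205) now sits over the pin. I'll lift off and check.

Call:
step_arm(plan=[[1,0.004,0,-0.006,0],[1,0.012,0,-0.025,0],[1,0.015,0,-0.08,0],[1,0.015,0,-0.13,0],[1,0.015,0,-0.13,0],[1,0.015,0,-0.13,0]])

```text
time: 15.78
tool_pos: [0.5169, 0.0358, 0.4082]
tool_rot: [-3.141, 0.002, 0.166]
contact_force: [-0.7, 0.4, -0.2]
opening: 0.0002
grip_force: 0.0
```

```bash
python3 - <<'E'
from h import *
C=np.array([.570,.0444,0]);a=.165;B=np.array([[np.cos(a),np.sin(a),0],[-np.sin(a),np.cos(a),0],[0,0,1]])
s=observe();print(s['contact_force'])
c=cam('wrist');P=cloud(c);L=(P-C)@B.T
b=masks(c)['blue'];q=L[b];print('tab',len(q),np.median(q,0).round(4),'expect',[-.0735,0,.2851])
t=cam('top');P=cloud(t);L=(P-C)@B.T;b=masks(t)['blue'];b[:,:100]=0;q=L[b];print('top tab',len(q),np.median(q,0).round(4) if len(q) else '')
E=[.125-.145*np.cos(.7),-.134,.114+.145*np.sin(.7)];print('slot nominal approx',E,'pin at .87',-.097+.164*np.cos(.87),.075+.164*np.sin(.87))
x=cv2.resize(cam('side')['img'][135:275,180:320,::-1],(400,400),interpolation=2);y=cv2.resize(t['img'][130:250,190:310,::-1],(400,400),interpolation=2)
cv2.imwrite('pics/s7.png',np.hstack([x,y]))
E
```

```text
[-0.67401374  0.36800756 -0.15992377]
tab 2377 [-0.0751  0.0008  0.2855] expect [-0.0735, 0, 0.2851]
top tab 410 [-0.0761  0.0018  0.287 ]
slot nominal approx [np.float64(0.014097882843749174), -0.134, np.float64(0.2074115646494652)] pin at .87 0.008751553747360197 0.20034994567218284
```

View pics/s7.png

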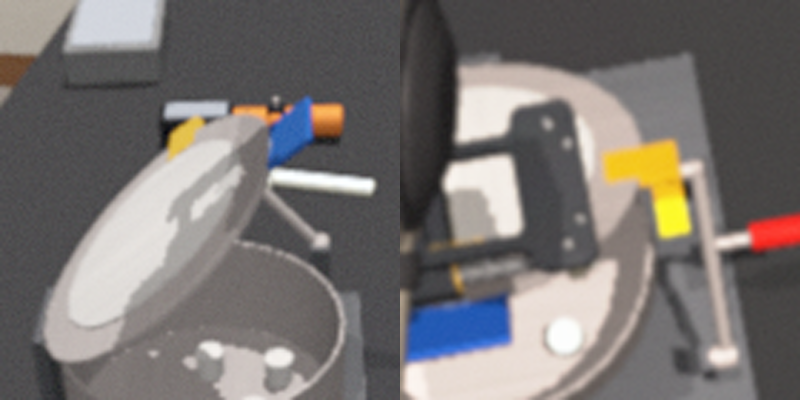

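The tab measures (-75, 1, 286) mm against an expected (-74, 0, 285) mm for 0.70 rad. The lid is resting on the rod and nothing is touching it, so I'm handing in.

```bash
python3 -c "
from cell import *
print(hand_in())"
```

```text
the job is handed in; nothing more can be done
None
```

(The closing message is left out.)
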